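# Put the parallels away in the thickness rack

### The arm

A 7-joint arm with a two-finger parallel gripper is mounted at the origin on a cart in front of the work surface, level with it; the furniture and walls round the work are solid. World frame = base frame: x ahead of the robot, y to its left, z up, the work surface at z = 0. Lengths are in m, angles in rad, forces in N, time in s.
With the tool pointing down it reaches from about 0.4 to 0.925 m from the base axis. Payload 4.1 kg.
Tool frame: the origin (TCP) lies at the very end of the fingers, on their centre line; the grasp point (between the pads) lies env.grip_point_offset behind it (env.grip_point_offset is the distance from the TCP to the grasp point, in m); z points along the fingers, y is the line along which they close (so a half turn about z gives the same grasp; the last joint's range is limited). The gripper opens to 85 mm and grips with 20 to 120 N. Pads are 22 mm wide; open, the fingers measure 114 mm over their backs; the gripper's body (76 mm by 85 mm) begins 54 mm behind the grasp point. The pads swing forward as they close: fully open they stand 13 mm farther back than shut.
Start: joints at [1.236, 0.398, 0.045, 1.537, -0.019, 1.207, -0.051], TCP at [0.152, -0.632, 0.231] pointing down, gripper open.
Joint ranges: [-2.82, 2.82], [-0.49, 2.23], [-1.37, 1.46], [0, 2.46], [-1.36, 4.5], [0.23, 2], [-2.94, 2.94]. Speed limits (rad/s): [2.57, 2.57, 3.14, 3.14, 3.14, 3.14, 3.14].

### API

Orientations are given as a rotation vector (axis times angle).
In Python, from plant import telemetry, capture, camera_info, sign_off, env gives the robot as it stands. The module is installed in compiled form; this text tells all that it offers.
- The arm moves only by the tool play_rows, never from a script. Its argument "commands" is one flat list of numbers, 7 for each row, row after row: the shift along the tool's x, y, z in units of 100 mm (1.0 is 100 mm), then the turn, a rotation vector about the tool's x, y, z in units of 2 pi rad (1.0 is 2 pi rad), then the opening, from 0 (shut) to 1 (fully open). In form: [tx, ty, tz, ax, ay, az, jaw, tx, ty, tz, ax, ay, az, jaw, ...]. A call has 1 to 20 rows; each row shifts and turns the commanded pose from where the row before left it, along the tool's axes as they then stand; what a row does not reach is not made up. A row lasts 1/10 s, in which the tool goes at most 50 mm and 8.59 degrees, less where a joint would pass 70% of its speed; a pose out of reach is approached as far as the arm can. A call with a number of a shift or a turn outside -1 to 1 is refused whole. A call with a gripper value outside its range is refused whole. The fingers move at their own pace and stop on an object; "squeeze" is the grip in N (left out, the last holds). Time passes only in rows, so rows that do not move let the fingers close. It gives the time, the measured TCP pose, the force, the opening and the grip force at its end, in the units of the state.
- telemetry.get_state(): the state, without advancing time (a new reading comes with each control period).
- capture(name): name is "scene" or "top" or "wrist"; returns the picture (384x512x3 uint8, blue, green, red); there is no depth.
- camera_info(name): a dict with "fx", "fy", "cx", "cy" (pixels), "k1" (the pictures are not rectified: a ray, as slopes to the right and down, at radius r is drawn at 1 + k1 r^2 times it, then the intrinsics apply), "xyz" and "orientation" of the camera in the world; the wrist camera has in their place "hand_eye" (4x4, takes a point from camera to tool coordinates, whose origin is the TCP and whose axes are the flange's). Camera axes: x right, y up, looking along -z (the intrinsics and any distortion apply to the point x, -y, -z); pixel columns grow to the right and rows downward; lengths in m; the calibration is good to about 2 mm. A picture is of the moment at which its call begins: read the wrist's pose just before it. camera_info takes no time and is no camera call.
- sign_off(): hands the job in; it is judged then, once.
The state is a dict: "time_s": time; "joint_pos": joint angles; "dq": joint speeds; "tau": joint torques, N m; "position": TCP position; "eef_rot": TCP orientation; "force": force on the tool from outside, world axes, zero at the start; "moment": the same for the moment, N m; "width": opening from 0.0 (shut) to 1.0 (fully open); "grip_force": force on a finger pad.
Only numpy, scipy, OpenCV 4.12 (cv2) and the standard library are available. Lean on these libraries where they do the work, as an engineer would, in place of code of your own. Each camera call takes 0.05 s, during which the arm holds its last target. There are 200 camera calls.

### The job

Put the four steel parallels away in the wooden thickness rack, each standing on its long edge and fully home on the floor of the narrowest slot that it will go into, one to a slot; the thinnest was left in the widest slot and has to move to its own. Let go of them all, and do not shift or knock over the loose things round them (bur stand, file block, two bottles, two canisters, pliers).

Things in the scene. Friction and masses are not known exactly. Their poses are not given: they have to be found in the camera images.
- rack: Fixed dark wooden rack, 92 (x) x 191 (y) x 28 (z) mm, origin at the centre of its underside. Its y axis runs along the row of four slots towards the widest, x along each slot. Slots 20, 16, 12, 8 mm wide (falling along -y), with 27 mm of wood between; closed ends, 66 mm long, 20 mm deep, floor 8 mm above the bench; mouths flare 3 mm on every side over the top 6 mm.
- slot_widest (a point): Centre of the floor of the 20 mm wide slot, 8 mm above the bench (own slot of bar_18). Axes as the rack's: x along the slot.
- slot_wide (a point): Centre of the floor of the 16 mm wide slot (own slot of bar_14), otherwise as slot_widest.
- slot_narrow (a point): Centre of the floor of the 12 mm wide slot (own slot of bar_10), otherwise as slot_widest.
- slot_narrowest (a point): Centre of the floor of the 8 mm wide slot (own slot of bar_6), otherwise as slot_widest.
- bar_6: Bare steel parallel 60 long (x) x 6 thick (y) x 44 high (z) mm, about 0.12 kg, two dark tapped holes in its broad faces. Stands on its long edge; origin at the centre of its underside. The thinnest; starts loosely upright in the rack's widest slot.
- bar_10: Bare steel parallel like bar_6 but 10 mm thick, about 0.21 kg; starts standing on its long edge on the bench, turned any way; which of the three bars stands where varies.
- bar_14: Like bar_10 but 14 mm thick, about 0.29 kg.
- bar_18: Like bar_10 but 18 mm thick, about 0.37 kg.
- bur_stand: Loose bystander: round knurled stand full of burs and punches, 74 mm across, 92 mm high; origin at the centre of its underside.
- file_block: Loose bystander: beech block 64 (x) x 104 (y) mm with needle files standing in it, 160 mm high in all; origin at the centre of its underside.
- bottle: Loose bystander: small blue bottle with a black screw cap, 42 mm across, 85 mm high, standing close to the robot's side of the rack; origin at the centre of its underside.
- canister: Loose bystander: small black canister with a grey lid, 34 mm across, 47 mm high; origin at the centre of its underside.
- oil_bottle: Loose bystander: slim pale bottle with a red cap, 34 mm across, 78 mm high, beside the rack's widest-slot end; origin at the centre of its underside.
- canister_low: Loose bystander: small all-black canister, 34 mm across, 47 mm high, beside the rack's narrowest-slot end; origin at the centre of its underside.
- pliers: Loose bystander: black-handled pliers lying flat, 128 x 37 x 8 mm; origin at the centre of the underside.
Things that resemble listed ones, but are neither listed nor needed, are in the scene too. Leave any green or turquoise look-alike of the bar_14 alone.

How it is judged:
At the end, for the whole second after the job is handed in: Each bar stands in its own slot (bar_6 in the 8 mm, bar_10 in the 12 mm, bar_14 in the 16 mm, bar_18 in the 20 mm slot): underside centre within 7 mm sideways of the centre of the slot's floor and less than 3 mm above it, leaning less than 0.2 rad, at rest (horizontal distance between bar_6 and slot_narrowest below 0.007 m and z of bar_6 in the frame of slot_narrowest below 0.003 m and angle between each of bar_6, bar_10, bar_14, bar_18's own z axis and vertical below 0.2 rad and linear speed of each of bar_6, bar_10, bar_14, bar_18 below 0.02 m/s and horizontal distance between bar_10 and slot_narrow below 0.007 m and z of bar_10 in the frame of slot_narrow below 0.003 m and horizontal distance between bar_14 and slot_wide below 0.007 m and z of bar_14 in the frame of slot_wide below 0.003 m and horizontal distance between bar_18 and slot_widest below 0.007 m and z of bar_18 in the frame of slot_widest below 0.003 m); the robot touches nothing.
It fails at once if a standing bystander (bur stand, file block, a bottle or a canister) is shifted more than 25 mm or knocked over (distance of any of bur_stand, file_block, bottle, canister, oil_bottle, canister_low from where it was at the start of the episode above 0.025 m or angle between any of bur_stand, file_block, bottle, canister, oil_bottle, canister_low's own z axis and vertical above 0.6 rad).
It fails at once if the pliers are shifted more than 25 mm (distance of pliers from where it was at the start of the episode above 0.025 m).
It also fails if it takes over 72 s, if anything falls off the work surface, if the arm or the gripper's body presses on something with over 40 N, if the wrist force passes 120 N, or if a joint passes its speed limit or range.

## Working session

There is one attempt and no reset: what is moved stays moved. The work goes in short steps, Python scripts to look and compute and a tool call to move; the robot and the scene stay as the last step left them, time stands still between calls to the robot, and variables do not carry over. Pictures are saved under pics/ and viewed, at most 12 in all, crops included, and the job is handed in when it is done.

Besides the shell and the picture viewer there is one more tool, called after ">>>" as name(argument=value, ...) on one line, values as JSON. play_rows: Moves the arm, as the interface text tells. Its arguments: {"type":"object","properties":{"commands":{"type":"array"},"squeeze":{"type":"number"}},"required":["commands"]}

```bash
mkdir -p pics; python3 - <<'E'
from plant import telemetry, capture, camera_info, env
import cv2, numpy as np
print(telemetry.get_state()); print(env.grip_point_offset)
for n in ("scene","top","wrist"):
    print(n,camera_info(n))
a=capture("scene");b=capture("top")
np.save("scene0.npy",a);np.save("top0.npy",b)
cv2.imwrite("pics/top0.png",cv2.resize(b,(800,600),interpolation=cv2.INTER_CUBIC))
cv2.imwrite("pics/scene0.png",cv2.resize(a,(800,600),interpolation=cv2.INTER_CUBIC))
E
```

```text
{'time_s': 0.0, 'joint_pos': array([ 1.236009  ,  0.39918774,  0.04502507,  1.53791222, -0.01864057,
        1.20688037, -0.05067464]), 'dq': array([-1.94339239e-03,  3.86997808e-04,  5.36276993e-04, -8.10762546e-05,
        5.52975911e-04,  1.28900853e-03, -3.90317917e-04]), 'tau': array([ 3.16566011e-04, -4.75124788e+01,  1.36490520e+00, -2.54215032e+01,
        1.16906053e-02,  9.45338979e-03,  6.01499778e-06]), 'position': array([ 0.15170223, -0.6313872 ,  0.23025172]), 'eef_rot': array([-3.11784481e+00, -3.69549351e-01,  6.54684306e-04]), 'force': array([ 0.12844314, -0.35928475, -0.28503263]), 'moment': array([-0.00186756,  0.02701595,  0.00771347]), 'grip_force': 0.0, 'width': 1.0010303578410378}
0.0187
scene {'fx': 387.7734650680775, 'fy': 387.7734650680775, 'cx': 250.81408263770717, 'cy': 186.46992912024427, 'k1': -0.059487272513816906, 'xyz': array([-0.15378628, -0.58824749,  0.60075636]), 'orientation': array([ 0.97518838, -0.43186428, -0.74755531])}
top {'fx': 428.18820667661123, 'fy': 428.18820667661123, 'cx': 253.55156209503787, 'cy': 195.73915395927924, 'k1': 0.04894942442634706, 'xyz': array([0.18843293, 0.03536343, 1.53152195]), 'orientation': array([ 0.17711896, -0.16071544, -1.45296832])}
wrist {'fx': 340.0575652231892, 'fy': 340.0575652231892, 'cx': 256.0850796681967, 'cy': 188.92230843760777, 'k1': -0.03491818529193445, 'hand_eye': array([[-1.11541564e-03,  9.57436362e-01,  2.88642285e-01,
         7.28863223e-02],
       [ 9.99999215e-01,  1.23284325e-03, -2.25033515e-04,
         5.78253964e-04],
       [-5.71305961e-04,  2.88641807e-01, -9.57436985e-01,
        -1.42983576e-01],
       [ 0.00000000e+00,  0.00000000e+00,  0.00000000e+00,
         1.00000000e+00]])}
```

View pics/top0.png

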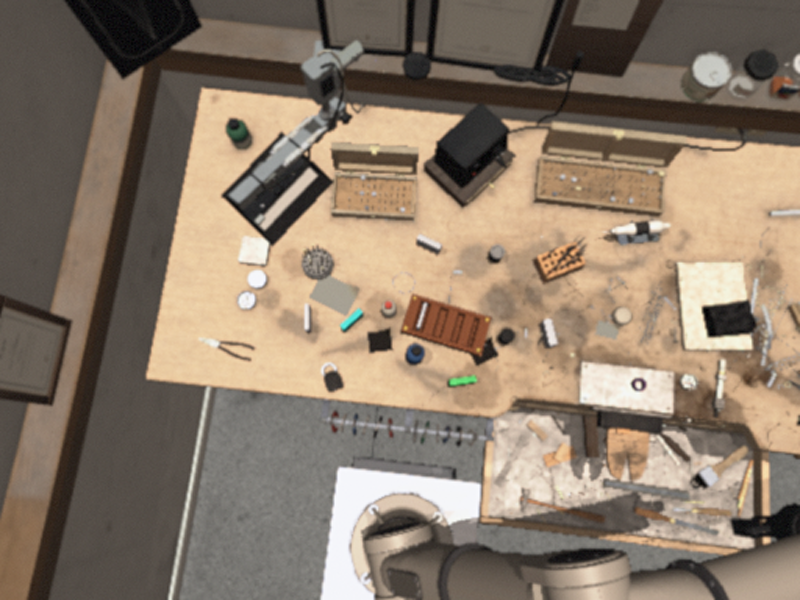

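View pics/scene0.png

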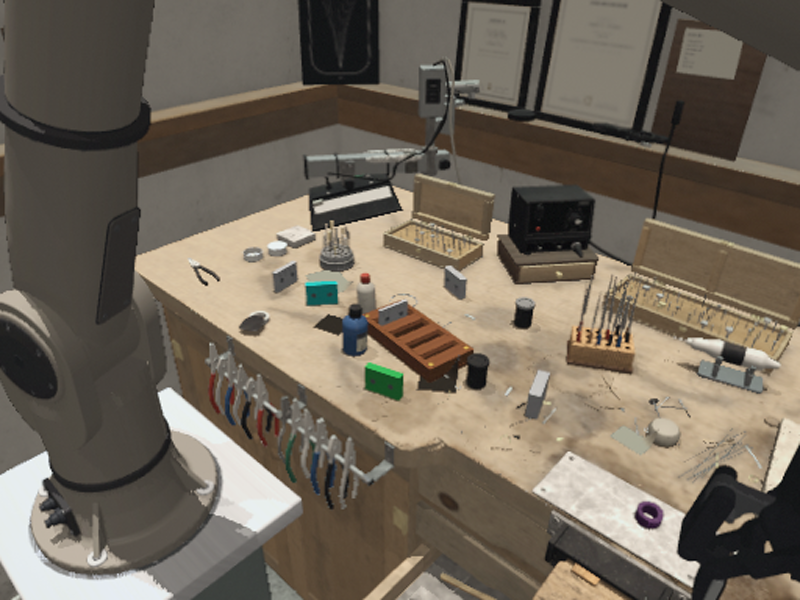

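The top view (800x600) shows grey bars standing at (308,318), (429,243) and (549,333). The thin one is in the rack's widest slot at (421,314), and the rack is centred at (447,324). Look-alikes to avoid are turquoise (351,320) and green (463,381). The bur stand is at (317,262), oil bottle (388,309), bottle (415,354), canister_low (507,336), canister (496,254), file block (562,259) and pliers (228,348). The scene view agrees: bars at (286,276), (455,282), (538,394) and (394,312).

```bash
cat > h.py <<'E'
import numpy as np, cv2
from scipy.spatial.transform import Rotation as R
from plant import telemetry, capture, camera_info, env
def K(ci): return np.array([[ci['fx'],0,ci['cx']],[0,ci['fy'],ci['cy']],[0,0,1]])
def pose(name,st=None):
    ci=camera_info(name)
    if name!='wrist':
        o=np.asarray(ci['orientation']); return R.from_rotvec(o).as_matrix(),np.asarray(ci['xyz'])
    T=R.from_rotvec(st['eef_rot']).as_matrix(); H=ci['hand_eye']
    return T@H[:3,:3], T@H[:3,3]+st['position']
def ray(name,px,P):
    ci=camera_info(name); u=cv2.undistortPoints(np.float64(px).reshape(-1,1,2),K(ci),np.array([ci['k1'],0,0,0.]))[:,0]
    d=np.c_[u[:,0],-u[:,1],-np.ones(len(u))]
    return d@P[0].T, P[1]
def onplane(name,px,z,P):
    d,o=ray(name,px,P); return o+d*((z-o[2])/d[:,2])[:,None]
def project(name,pts,P):
    ci=camera_info(name); c=(np.atleast_2d(pts)-P[1])@P[0]
    s=np.c_[c[:,0]/-c[:,2],c[:,1]/c[:,2]]; s=s*(1+ci['k1']*(s**2).sum(1))[:,None]
    return s*[ci['fx'],ci['fy']]+[ci['cx'],ci['cy']]
E
python3 - <<'E'
from h import *
b=np.load('top0.npy');P=pose('top')
print(P[1], P[0][:,2])
hsv=cv2.cvtColor(b,cv2.COLOR_BGR2HSV)
for n,c in dict(A=(308,318),B=(429,243),C=(549,333),six=(421,314)).items():
    x,y=int(c[0]*.64),int(c[1]*.64); z=.052 if n=='six' else .044
    m=np.zeros(b.shape[:2],np.uint8); m[y-16:y+17,x-16:x+17]=((hsv[y-16:y+17,x-16:x+17,1]<60)&(hsv[y-16:y+17,x-16:x+17,2]>100))*255
    k,l,s,ce=cv2.connectedComponentsWithStats(m); i=1+np.argmax(s[1:,4])
    r=cv2.minAreaRect(cv2.findContours(np.uint8(l==i),0,1)[0][0]); print(n,ce[i],s[i,4],r,onplane('top',[ce[i]],z,P))
for n,c,z in [('rack',(447,324),.028),('bur',(317,262),.05),('oil',(388,309),.078),('bottle',(415,354),.085),('canlow',(507,336),.047),('can',(496,254),.047),('file',(562,259),.05),('pliers',(228,348),0),('turq',(351,320),.04),('green',(463,381),.04)]:
    print(n,onplane('top',[np.array(c)*.64],z,P).round(3))
# rack mask corners
m=cv2.inRange(hsv,(0,110,40),(14,255,190)); m[:180]=0;m[240:]=0;m[:,:245]=0;m[:,325:]=0
m=cv2.morphologyEx(m,cv2.MORPH_CLOSE,np.ones((5,5)))
c=max(cv2.findContours(m,0,1)[0],key=cv2.contourArea); q=cv2.boxPoints(cv2.minAreaRect(c)); print(q, onplane('top',q,.028,P).round(4))
E
```

```text
[0.18843293 0.03536343 1.53152195] [-0.21565698 -0.02257524  0.97620819]
A [207.19827586 190.68965517] 116 ((205.5, 192.0), (10.0, 15.0), 90.0) [[0.51694396 0.23604624 0.044     ]]
B [274.49367089 154.41772152] 79 ((274.3459167480469, 154.3390350341797), (16.96592140197754, 4.634592533111572), 24.443954467773438) [[0.67843493 0.01122122 0.044     ]]
C [352.05645161 212.26612903] 124 ((352.6470947265625, 212.08827209472656), (17.947635650634766, 8.00367546081543), 75.96376037597656) [[ 0.49648575 -0.28148227  0.044     ]]
six [269.57142857 201.34693878] 49 ((269.54327392578125, 201.3594512939453), (2.867337465286255, 16.1012020111084), 17.10272979736328) [[0.50143549 0.01113965 0.052     ]]
rack [[ 0.491 -0.05   0.028]]
bur [[0.598 0.262 0.05 ]]
oil [[0.5   0.086 0.078]]
bottle [[0.406 0.016 0.085]]
canlow [[ 0.475 -0.186  0.047]]
can [[ 0.664 -0.146  0.047]]
file [[ 0.668 -0.297  0.05 ]]
pliers [[0.385 0.445 0.   ]]
turq [[0.474 0.168 0.04 ]]
green [[ 0.364 -0.097  0.04 ]]
[[255.61668 211.60107]
 [263.60974 186.55627]
 [315.7268  203.18939]
 [307.73376 228.23419]] [[ 0.4638  0.0564  0.028 ]
 [ 0.5584  0.0378  0.028 ]
 [ 0.5182 -0.1541  0.028 ]
 [ 0.425  -0.1332  0.028 ]]
```

Candidates for bars in the top picture: A (308,318), B (429,243), C (549,333) and bar_6 in the rack (421,314) are bare grey. Turquoise (351,320) and green (463,381) are excluded by colour, and the white blocks and lids at (253,250) by shape. The rack measures about 96x193 mm against the given 92x191, so it checks out. Next I'll move to a wrist viewpoint over the rack.

>>> play_rows(commands=[0,0,0,0,0,0.01875,1,0,0,0,0,0,0.01875,1,0.238,-0.34,-0.083,0,0,0,1,0.238,-0.34,-0.083,0,0,0,1,0.238,-0.34,-0.083,0,0,0,1,0.238,-0.34,-0.083,0,0,0,1,0.238,-0.34,-0.083,0,0,0,1,0.238,-0.34,-0.083,0,0,0,1,0.238,-0.34,-0.083,0,0,0,1,0.238,-0.34,-0.083,0,0,0,1,0.238,-0.34,-0.083,0,0,0,1,0.238,-0.34,-0.083,0,0,0,1,0.238,-0.34,-0.083,0,0,0,1,0.238,-0.34,-0.083,0,0,0,1,0.238,-0.34,-0.083,0,0,0,1,0.238,-0.34,-0.083,0,0,0,1,0.238,-0.34,-0.083,0,0,0,1,0.238,-0.34,-0.083,0,0,0,1,0.238,-0.34,-0.083,0,0,0,1,0.238,-0.34,-0.083,0,0,0,1], squeeze=60)

```text
time_s: 2.1
position: [0.5806, -0.0187, 0.3806]
eef_rot: [3.141, -0.0, -0.001]
force: [0.9, -0.1, 0.0]
width: 1.0
grip_force: 0.0
```

```bash
python3 - <<'E'
from h import *
st=telemetry.get_state(); a=capture('wrist'); np.save('w1.npy',a); np.save('w1s.npy',np.r_[st['position'],st['eef_rot']])
print(st['time_s'],st['position'],st['eef_rot'],st['dq'].round(3))
cv2.imwrite('pics/w1.png',cv2.resize(a,(800,600),interpolation=cv2.INTER_CUBIC))
E
```

```text
2.1 [ 0.58062122 -0.01868298  0.38062843] [ 3.14120960e+00 -1.77853377e-04 -1.01046582e-03] [-0.557  0.434 -0.232 -0.66   0.226  0.283 -0.75 ]
```

View pics/w1.png

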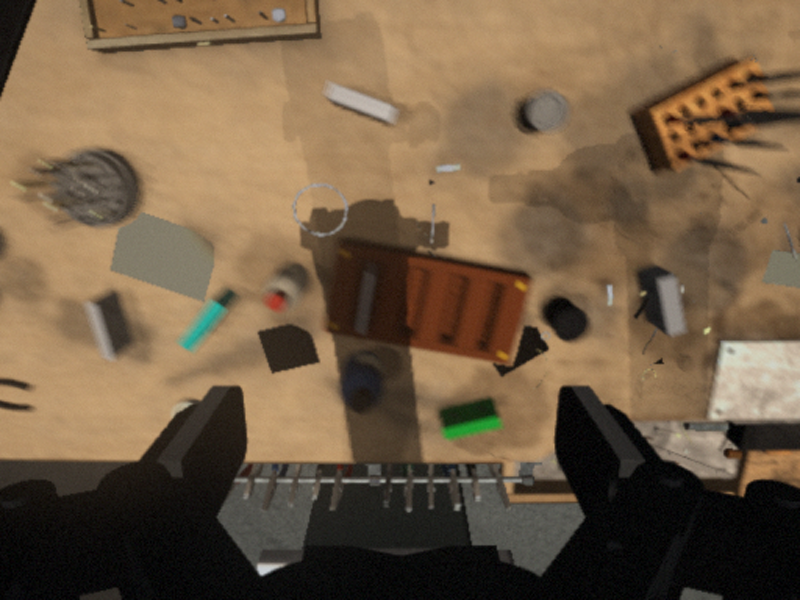

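The wrist view shows bar A at (103,328), B at (361,103), C at (668,303) and bar_6 at (366,297) in the leftmost (widest) slot. The arm was still moving, so I'll recapture now that it's at rest and measure.

```bash
cat >> h.py <<'E'
def snap(f=None):
    st=telemetry.get_state(); a=capture('wrist')
    if f: np.save(f,a)
    return a,pose('wrist',st),st
def fit(px,z,P):
    """long-axis rectangle of pixel contour on plane z -> centre, yaw(deg), sizes(mm)"""
    w=onplane('wrist',px,z,P)[:,:2]*1000
    (c,s,ang)=cv2.minAreaRect(np.float32(w)); b=cv2.boxPoints((c,s,ang)); e=[b[1]-b[0],b[2]-b[1]]
    e=max(e,key=np.linalg.norm); y=np.degrees(np.arctan2(e[1],e[0])); y=(y+90)%180-90
    return np.round(np.array(c)/1000,4),round(y,1),np.sort(s).round(1)
E
python3 - <<'E'
from h import *
a,P,st=snap('w2.npy'); print(st['time_s'],st['position'],st['dq'].round(3))
g=cv2.cvtColor(a,cv2.COLOR_BGR2GRAY); hsv=cv2.cvtColor(a,cv2.COLOR_BGR2HSV)
vis=cv2.resize(a,None,fx=1,fy=1)
for n,c,z,lo in [('A',(100,328),.044,120),('B',(361,103),.044,120),('C',(668,303),.044,120),('six',(366,297),.052,70)]:
    x,y=int(c[0]*.64),int(c[1]*.64); r=34
    m=np.zeros(a.shape[:2],np.uint8); sl=np.s_[max(0,y-r):y+r,max(0,x-r):x+r]
    m[sl]=((hsv[sl][...,1]<70)&(g[sl]>lo))*255
    k,l,s,ce=cv2.connectedComponentsWithStats(m); i=1+np.argmax(s[1:,4])
    ct=max(cv2.findContours(np.uint8(l==i),0,1)[0],key=len); cv2.drawContours(vis,[ct],-1,(0,0,255),1)
    print(n,s[i,4],ce[i].round(1),fit(ct[:,0],z,P))
m=cv2.inRange(hsv,(0,120,40),(13,255,200)); m[:140]=0;m[250:]=0;m[:,:195]=0;m[:,350:]=0
m=cv2.morphologyEx(m,cv2.MORPH_CLOSE,np.ones((7,7))); ct=max(cv2.findContours(m,0,1)[0],key=cv2.contourArea)
cv2.drawContours(vis,[ct],-1,(255,255,0),1); print('rack',fit(ct[:,0],.028,P))
cv2.imwrite('pics/w2.png',cv2.resize(vis[20:280],(800,406),interpolation=cv2.INTER_CUBIC))
E
```

```text
2.15 [ 0.58401319 -0.00979747  0.38146331] [ 0.03  -0.051 -0.001  0.089 -0.044  0.009  0.139]
A 228 [ 73.6 214.3] (array([0.4694, 0.2697]), np.float32(8.1), array([ 9.9, 58.7]))
B 475 [242.5  71.2] (array([0.6784, 0.0106]), np.float32(70.2), array([13.7, 59.8]))
C 383 [438.1 201.7] (array([ 0.4958, -0.2826]), np.float32(13.9), array([18.2, 57.9]))
six 24 [245.1 187.2] (array([0.5175, 0.0071]), np.float32(-9.8), array([ 2.7, 21.6]))
rack (array([ 0.4922, -0.0431]), np.float32(79.5), array([106.5, 203.8]))
```

View pics/w2.png

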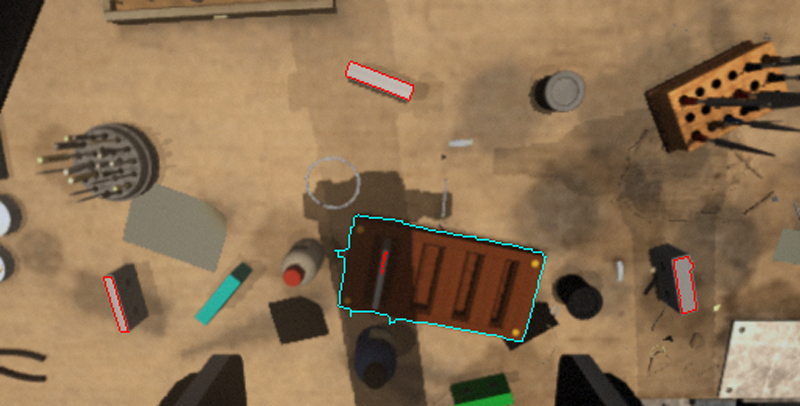

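The contours fit well: A is 9.9 mm thick (bar_10), B 13.7 (bar_14) and C 18.2 (bar_18), all about 59 mm long. Next is a closer look at the rack, aligned with it.

>>> play_rows(commands=[-0.14,0.07,0.36,0,0,0,0.35,-0.14,0.07,0.36,0,0,0,0.35,-0.14,0.07,0.36,0,0,0,0.35,-0.14,0.07,0.36,0,0,0,0.35,-0.14,0.07,0.36,0,0,0,0.35,0,0,0,0,0,0.0153,0.35,0,0,0,0,0,0.0153,0.35,0,0,0,0,0,0,0.35,0,0,0,0,0,0,0.35])

```text
time_s: 3.1
position: [0.5099, -0.0553, 0.2006]
eef_rot: [3.127, -0.299, -0.0]
force: [-0.7, -0.5, 0.1]
width: 0.349
grip_force: 0.0
```

```bash
python3 - <<'E'
from h import *
a,P,st=snap('w3.npy'); np.save('w3s.npy',np.r_[st['position'],st['eef_rot']]); print(st['time_s'],st['position'],st['eef_rot'],st['dq'].round(3))
cv2.imwrite('pics/w3.png',cv2.resize(a,(800,600),interpolation=cv2.INTER_CUBIC))
E
```

```text
3.1 [ 0.50991083 -0.05530953  0.20062126] [ 3.12704626e+00 -2.98735914e-01 -3.11868094e-04] [ 0.    -0.001 -0.006 -0.007  0.    -0.001 -0.003]
```

View pics/w3.png

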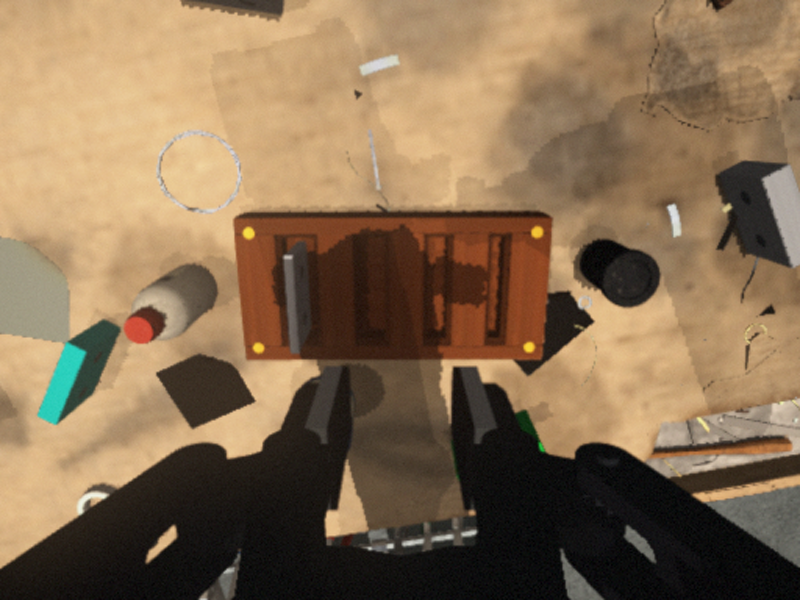

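The picture shows the rack with brass pins at (248,233), (537,232), (259,348) and (529,348). Its slots are at x≈297, 373, 438 and 498, with bar_6's bright top edge near (291,297). I'll compute the rack pose from the pins and check it against the slots.

```bash
python3 - <<'E'
from h import *
a=np.load('w3.npy'); s=np.load('w3s.npy'); P=pose('wrist',dict(position=s[:3],eef_rot=s[3:]))
hsv=cv2.cvtColor(a,cv2.COLOR_BGR2HSV); g=cv2.cvtColor(a,cv2.COLOR_BGR2GRAY)
m=cv2.inRange(hsv,(18,120,150),(35,255,255)); px=[]
for c in [(248,233),(537,232),(529,348),(259,348)]:
    x,y=int(c[0]*.64),int(c[1]*.64); ys,xs=np.nonzero(m[y-7:y+8,x-7:x+8]); px.append((xs.mean()+x-7,ys.mean()+y-7)); 
w=onplane('wrist',px,.028,P)[:,:2]; print(np.round(px,1).tolist(),w.round(4).tolist())
c=w.mean(0); yv=(w[0]+w[3]-w[1]-w[2])/2; xv=(w[0]+w[1]-w[2]-w[3])/2
print('c',c,'len',np.linalg.norm(yv),np.linalg.norm(xv),'yaw from y',np.degrees(np.arctan2(-yv[0],yv[1])),'from x',np.degrees(np.arctan2(xv[1],xv[0])))
yaw=np.arctan2(-yv[0],yv[1]); Rr=np.array([[np.cos(yaw),-np.sin(yaw)],[np.sin(yaw),np.cos(yaw)]])
np.save('rack.npy',np.r_[c,yaw])
# brightness profiles along rack y at z=.028, averaged in x ranges
for xr in [(-.026,-.02),(.02,.026),(.033,.037)]:
    ys=np.arange(-.1,.1,.0015); v=np.mean([[g[tuple(np.round(q[::-1]).astype(int))] for q in project('wrist',np.c_[(Rr@np.c_[np.full(len(ys),x),ys].T).T+c,np.full(len(ys),.028)],P)] for x in np.linspace(*xr,4)],0)
    print(xr,' '.join(f'{int(round(y*1e3))}:{int(t)}' for y,t in zip(ys,v)))
# bar six top
sl=np.s_[150:232,175:205]; mm=np.zeros_like(g); mm[sl]=((hsv[sl][...,1]<75)&(g[sl]>100))*255
k,l,st,ce=cv2.connectedComponentsWithStats(mm); i=1+np.argmax(st[1:,4]); ct=max(cv2.findContours(np.uint8(l==i),0,1)[0],key=len)
f=fit(ct[:,0],.052,P); print('six',st[i],f,'in rack',Rr.T@(f[0]-c))
cv2.imwrite('pics/c3.png',cv2.resize(a[125:240,140:365],(800,409),interpolation=cv2.INTER_CUBIC))
E
```

```text
[[158.6, 148.7], [343.4, 148.1], [338.0, 221.8], [165.1, 222.0]] [[0.5443, 0.0302], [0.5119, -0.1401], [0.4388, -0.1261], [0.4716, 0.044]]
c [ 0.49165157 -0.04799805] len 0.17326720962549227 0.07421295164177168 yaw from y -10.860264150135112 from x -10.78240179648829
(-0.026, -0.02) -100:29 -98:29 -97:34 -96:62 -94:86 -92:90 -91:90 -90:89 -88:87 -86:84 -85:88 -83:85 -82:83 -80:84 -79:89 -77:88 -76:84 -74:84 -73:81 -71:67 -70:47 -68:49 -67:32 -65:24 -64:54 -62:66 -61:62 -59:57 -58:64 -56:82 -55:90 -53:89 -52:88 -50:85 -49:86 -47:84 -46:84 -44:85 -43:87 -41:88 -40:85 -38:83 -37:73 -35:48 -34:46 -32:35 -31:44 -29:65 -28:58 -26:39 -25:33 -23:30 -22:29 -20:30 -19:32 -17:45 -16:48 -14:45 -13:47 -11:39 -10:36 -8:37 -7:37 -5:37 -4:39 -2:39 -1:38 1:34 2:32 4:30 5:30 7:33 8:32 10:32 11:33 13:31 14:31 16:30 17:28 19:29 20:25 22:28 23:29 25:31 26:38 28:39 29:41 31:40 32:38 34:40 35:41 37:38 38:39 40:42 41:41 43:40 44:40 46:36 47:33 49:32 50:32 52:38 53:45 55:49 56:48 58:50 59:51 61:69 62:89 64:96 65:100 67:65 68:51 70:50 71:56 73:84 74:88 76:91 77:93 79:92 80:90 82:90 83:89 85:86 86:87 88:92 89:
[... 1253 characters left out ...]
8 -37:65 -35:56 -34:57 -32:55 -31:66 -29:73 -28:72 -26:75 -25:75 -23:72 -22:68 -20:63 -19:72 -17:84 -16:90 -14:83 -13:77 -11:57 -10:54 -8:49 -7:51 -5:52 -4:52 -2:52 -1:50 1:50 2:45 4:42 5:43 7:42 8:44 10:42 11:43 13:45 14:44 16:41 17:41 19:41 20:43 22:48 23:42 25:47 26:60 28:62 29:72 31:77 32:77 34:82 35:80 37:82 38:80 40:81 41:82 43:82 44:83 46:75 47:61 49:64 50:67 52:67 53:66 55:68 56:69 58:71 59:68 61:68 62:69 64:67 65:63 67:61 68:62 70:62 71:64 73:81 74:84 76:86 77:87 79:88 80:86 82:85 83:97 85:164 86:177 88:180 89:158 91:123 92:91 94:89 95:116 97:195 98:199 100:198
six [181 163   7  26  76] (array([0.5199, 0.0073]), np.float32(-16.6), array([ 5.3, 22.9])) in rack [0.01732354 0.05963005]
```

View pics/c3.png

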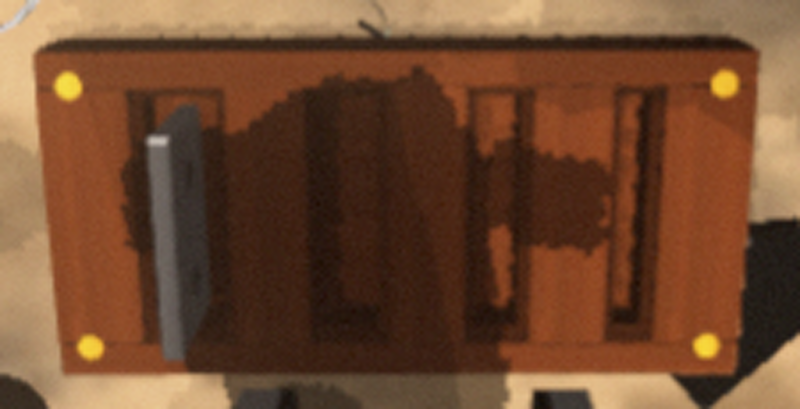

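The crop confirms bar_6 (not a look-alike) in the widest slot. Its top strip runs from (157,137) to (175,357) in the crop, and its side face is visible to the right.

```bash
cat >> h.py <<'E'
rk=np.load('rack.npy'); rk[2]=np.radians(-10.82)
Rr=R.from_euler('z',rk[2]).as_matrix()[:2,:2]
SL=dict(b18=.0585,b14=.0135,b10=-.0275,b6=-.0645)
def slot(n): return rk[:2]+Rr@[0,SL[n]]
def delta(target,yaw=None,st=None):
    "tool-axis shift (100mm) & turn (turns about tool z) from present TCP to target xyz / tool-x yaw(deg)"
    st=st or telemetry.get_state(); T=R.from_rotvec(st['eef_rot']).as_matrix()
    cy=np.degrees(np.arctan2(T[1,0],T[0,0])); d=T.T@(np.array(target)-st['position'])*10
    return 'shift',d.round(3),'turn',None if yaw is None else round(-((yaw-cy+90)%180-90)/360,4),'yaw now',cy.round(2)
E
python3 - <<'E'
from h import *
s=np.load('w3s.npy'); P=pose('wrist',dict(position=s[:3],eef_rot=s[3:]))
c=lambda q:(140+q[0]/3.556,125+q[1]/3.556)
w=onplane('wrist',[c(q) for q in [(148,137),(167,137),(186,357),(163,357)]],.052,P)[:,:2]
r=(w-rk[:2])@Rr; print((r*1000).round(1)); e=w[:2].mean(0)-w[2:].mean(0); print(np.linalg.norm(e),np.degrees(np.arctan2(e[1],e[0])))
m=w.mean(0); print(m)
print(delta([*m,.034],np.degrees(np.arctan2(e[1],e[0])),None)); print({k:slot(k).round(4) for k in SL})
E
```

```text
[[ 28.1  60.6]
 [ 28.1  55.9]
 [-30.5  54.6]
 [-30.5  60.6]]
0.05857749171345829 -10.139955416244277
[0.50135259 0.0091189 ]
('shift', array([-0.208, -0.615,  1.667]), 'turn', np.float64(-0.0022), 'yaw now', np.float64(-10.92))
{'b18': array([0.5026, 0.0095]), 'b14': array([ 0.4942, -0.0347]), 'b10': array([ 0.4865, -0.075 ]), 'b6': array([ 0.4795, -0.1114])}
```

>>> play_rows(commands=[-0.104,-0.308,0,0,0,0,0.35,-0.104,-0.307,0,0,0,0,0.35,0,0,0.4,0,0,0,0.35,0,0,0.4,0,0,0,0.35,0,0,0.4,0,0,0,0.35,0,0,0.3,0,0,0,0.35,0,0,0.16,0,0,0,0.35,0,0,0,0,0,0,0.35,0,0,0,0,0,0,0,0,0,0,0,0,0,0,0,0,0,0,0,0,0,0,0,0,0,0,0,0], squeeze=50)

```text
time_s: 4.35
position: [0.5027, 0.0093, 0.036]
eef_rot: [3.127, -0.301, 0.004]
force: [-1.3, 0.7, 3.8]
width: 0.059
grip_force: 51.7
```

>>> play_rows(commands=[0,0,-0.3,0,0,0,0,0,0,-0.4,0,0,0,0,0,0.3,-0.2,0,0,0,0,0,0.4,0,0,0,0,0,0,0.4,0,0,0,0,0,0,0.13,0,0,0,0,0,0,0,0,0,0,0,0,0,0,0,0,0,0,0])

```text
time_s: 5.15
position: [0.4782, -0.1101, 0.1247]
eef_rot: [-3.126, 0.3, -0.0]
force: [0.4, -0.2, -2.1]
width: 0.058
grip_force: 51.0
```

```bash
python3 - <<'E'
from h import *
a,P,st=snap('w4.npy'); np.save('w4s.npy',np.r_[st['position'],st['eef_rot']]); print(st['time_s'],st['position'],st['eef_rot'],st['dq'].round(3),st['width'])
print(delta([*slot('b6'),.12],-10.82,st))
cv2.imwrite('pics/w4.png',cv2.resize(a,(800,600),interpolation=cv2.INTER_CUBIC))
E
```

```text
5.15 [ 0.4781625  -0.11009678  0.1247444 ] [-3.12630363e+00  2.99960130e-01 -3.51159196e-04] [-0.02   0.003 -0.02  -0.003 -0.    -0.001  0.003] 0.05800308785907484
('shift', array([0.016, 0.01 , 0.047]), 'turn', np.float64(-0.0004), 'yaw now', np.float64(-10.96))
```

View pics/w4.png

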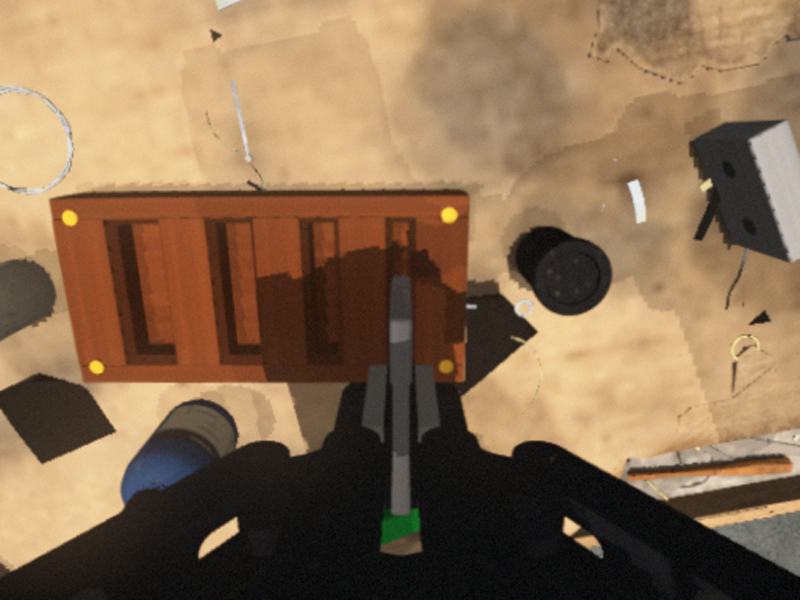

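The held bar_6 shows as a vertical strip at x≈401, y 280–515. The pins are at (69,218), (449,215), (96,367) and (446,367), and the narrowest slot is at (401,235). I'll check the camera bias from the bar and re-fix the rack from the pins.

```bash
python3 - <<'E'
from h import *
a=np.load('w4.npy'); s=np.load('w4s.npy'); st=dict(position=s[:3],eef_rot=s[3:]); P=pose('wrist',st); T=R.from_rotvec(s[3:]).as_matrix()
hsv=cv2.cvtColor(a,cv2.COLOR_BGR2HSV); g=cv2.cvtColor(a,cv2.COLOR_BGR2GRAY).astype(int)
m=cv2.inRange(hsv,(18,110,60),(38,255,255)); px=[]
for c in [(69,218),(449,215),(446,367),(96,367)]:
    x,y=int(c[0]*.64),int(c[1]*.64); ys,xs=np.nonzero(m[y-8:y+9,x-8:x+9]); px.append((xs.mean()+x-8,ys.mean()+y-8))
w=onplane('wrist',px,.028,P)[:,:2]; c=w.mean(0); yv=(w[0]+w[3]-w[1]-w[2])/2
print(np.round(px,1).tolist(),'c',c,np.linalg.norm(yv),np.degrees(np.arctan2(-yv[0],yv[1])),'old',rk)
# bar top expected at tool z: top is 16..18 mm behind TCP ; project tool points
for tx in (-.03,0,.03): print(tx,project('wrist',T@[tx,0,-.016]+s[:3],P)*1.5625)
for r in (185,195,205,240,300,320): print(r,g[r,236:278].tolist())
E
```

```text
[[44.2, 139.1], [287.0, 137.3], [285.1, 234.0], [61.4, 234.5]] c [ 0.49187258 -0.0475941 ] 0.17348185484004677 -10.758868753510853 old [ 0.49165157 -0.04799805 -0.18884463]
-0.03 [[397.73800241 512.1694062 ]]
0 [[397.45845868 419.47636296]]
0.03 [[397.14804872 313.87502987]]
185 [46, 41, 48, 42, 46, 45, 40, 43, 45, 37, 37, 32, 32, 37, 49, 61, 60, 58, 54, 58, 54, 61, 63, 65, 65, 59, 53, 40, 35, 44, 44, 49, 56, 51, 48, 52, 49, 48, 51, 53, 51, 56]
195 [41, 45, 44, 39, 42, 44, 42, 41, 42, 39, 40, 35, 30, 42, 56, 58, 55, 52, 58, 55, 53, 54, 52, 58, 56, 60, 56, 46, 41, 38, 44, 45, 50, 50, 48, 53, 49, 51, 54, 56, 51, 52]
205 [39, 39, 45, 43, 44, 44, 45, 45, 40, 41, 37, 35, 39, 64, 80, 87, 88, 87, 85, 85, 86, 83, 82, 86, 85, 83, 75, 59, 37, 40, 41, 46, 47, 46, 50, 51, 52, 49, 56, 53, 48, 52]
240 [59, 62, 59, 60, 62, 60, 60, 61, 64, 63, 53, 38, 23, 44, 61, 66, 65, 65, 69, 64, 66, 66, 69, 67, 65, 65, 62, 49, 25, 33, 54, 59, 62, 63, 63, 60, 68, 64, 60, 64, 63, 61]
300 [17, 18, 14, 20, 17, 16, 17, 14, 15, 23, 19, 16, 19, 19, 39, 73, 101, 96, 98, 95, 93, 95, 95, 96, 91, 71, 38, 22, 18, 19, 19, 14, 16, 19, 21, 17, 17, 17, 22, 21, 13, 12]
320 [13, 13, 15, 21, 14, 16, 15, 19, 16, 15, 17, 21, 15, 29, 60, 87, 93, 99, 98, 98, 97, 94, 91, 91, 89, 81, 58, 27, 19, 14, 28, 20, 14, 17, 18, 16, 17, 20, 9, 16, 13, 8]
```

>>> play_rows(commands=[0.027,-0.004,0.2,0,0,-0.0004,0,0,0,0.3,0,0,0,0,0,0,0.1,0,0,0,0,0,0,0,0,0,0,0,0,0,0.08,0,0,0,0,0,0,0.06,0,0,0,0,0,0,0.05,0,0,0,0,0,0,0,0,0,0,0])

```text
time_s: 6.0
position: [0.4804, -0.1115, 0.0453]
eef_rot: [3.127, -0.297, -0.001]
force: [-0.4, 0.0, -1.2]
width: 0.058
grip_force: 51.0
```

>>> play_rows(commands=[0,0,0.05,0,0,0,0,0,0,0.04,0,0,0,0,0,0,0,0,0,0,0])

```text
time_s: 6.3
position: [0.4807, -0.1115, 0.0364]
eef_rot: [3.127, -0.297, -0.0]
force: [0.6, 0.1, -0.9]
width: 0.053
grip_force: 51.1
```

>>> play_rows(commands=[0,0,0,0,0,0,0.25,0,0,0,0,0,0,0.25,0,0,-0.3,0,0,0,0.25,0,0,-0.45,0,0,0,0.25,0,0,-0.45,0,0,0,0.4,0,0,-0.4,0,0,0,0.55,0.122,0.412,0,0,0,0,0.55,0.122,0.412,0,0,0,0,0.55,0.122,0.412,0,0,0,0,0.55,0.122,0.412,0,0,0,0,0.55,0,0,0,0,0,-0.0229,0.55,0,0,0,0,0,-0.0229,0.55,0,0,0,0,0,-0.0229,0.55,0,0,0,0,0,0,0.55,0,0,0,0,0,0,0.55])

```text
time_s: 7.8
position: [0.4975, -0.2825, 0.1968]
eef_rot: [3.119, 0.375, 0.0]
force: [-0.7, -0.7, 0.5]
width: 0.549
grip_force: 0.0
```

```bash
cat >> h.py <<'E'
def bar(n,guess,lo=115,r=45):
    a,P,st=snap('b_%s.npy'%n); x,y=project('wrist',[*guess,.044],P)[0].astype(int)
    hsv=cv2.cvtColor(a,cv2.COLOR_BGR2HSV); g=cv2.cvtColor(a,cv2.COLOR_BGR2GRAY)
    sl=np.s_[max(0,y-r):y+r,max(0,x-r):x+r]; m=np.zeros_like(g); m[sl]=((hsv[sl][...,1]<70)&(g[sl]>lo))*255
    k,l,s,ce=cv2.connectedComponentsWithStats(m); i=1+np.argmax(s[1:,4]); ct=max(cv2.findContours(np.uint8(l==i),0,1)[0],key=len)
    # half-pixel growth of the contour is ignored
    f=fit(ct[:,0],.044,P); print(st['time_s'],st['position'],st['dq'].round(3).tolist(),ce[i],f); print(delta([*f[0],.028],f[1],st))
    cv2.drawContours(a,[ct],-1,(0,0,255),1); return a,P,st,f
E
python3 - <<'E'
from h import *
a,P,st,f=bar('18',(.4958,-.2826))
# bar_6 now: is it home? print image
w2=np.load('w2.npy')
s=dict(position=np.array([.584,-.0098,.3815]),eef_rot=np.array([3.1412,0,0]));P2=pose('wrist',s)
print('file block corners z=.04',onplane('wrist',[((648)*.64,20+95*.64),(682*.64,20+150*.64),(797*.64,20+115*.64),(765*.64,20+40*.64)],.05,P2)[:,:2].round(3).tolist())
cv2.imwrite('pics/b18.png',cv2.resize(a,(800,600),interpolation=cv2.INTER_CUBIC))
E
```

```text
7.8 [ 0.49752907 -0.28253914  0.19682233] [-0.007, -0.002, 0.006, -0.001, 0.001, 0.001, 0.008] [256.40441176 143.73529412] (array([ 0.5203, -0.2754]), np.float32(-76.4), array([10.6, 16.6]))
('shift', array([ 0.238, -0.016,  1.688]), 'turn', np.float64(-0.2497), 'yaw now', np.float64(13.7))
file block corners z=.04 [[0.665, -0.224], [0.619, -0.261], [0.65, -0.36], [0.711, -0.319]]
```

View pics/b18.png

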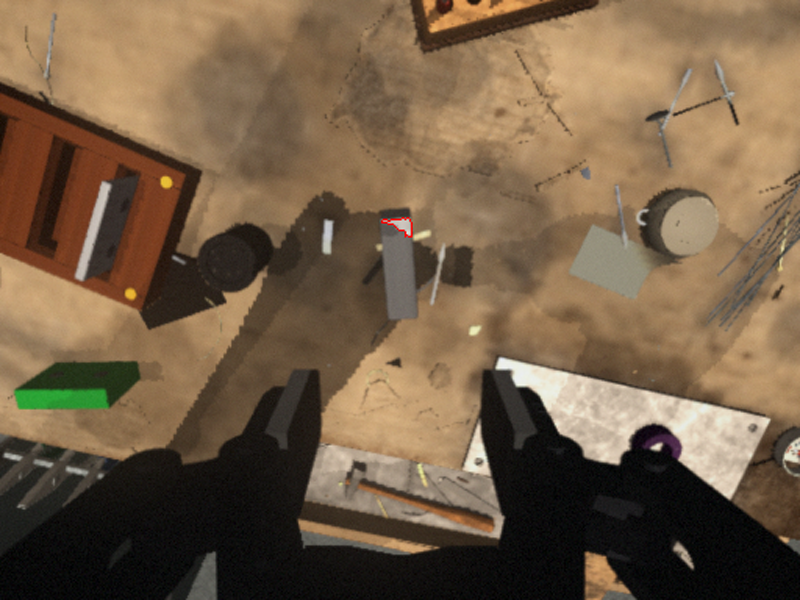

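bar_6 stands in the narrowest slot, at (108,228) in the picture. bar_18's top face is in the arm's shadow, with corners at about (381,222), (412,219), (417,316) and (388,319).

```bash
python3 - <<'E'
from h import *
st=telemetry.get_state(); P=pose('wrist',st)
px=np.array([(381,222),(412,219),(417,316),(388,319)])*.64
w=onplane('wrist',px,.044,P)[:,:2]; e=w[:2].mean(0)-w[2:].mean(0); yaw=np.degrees(np.arctan2(e[1],e[0]))
print(np.linalg.norm(e),np.linalg.norm(w[0]-w[1]),np.linalg.norm(w[3]-w[2]),w.mean(0),yaw,delta([*w.mean(0),.026],yaw,st))
E
```

```text
0.05737607086380077 0.01738985443213975 0.017180334426054964 [ 0.49632823 -0.28320749] 17.088835734449706 ('shift', array([-0.014,  0.003,  1.708]), 'turn', np.float64(-0.0093), 'yaw now', np.float64(13.73))
```

>>> play_rows(commands=[-0.014,0.003,0.4,0,0,-0.006,0.55,0,0,0.4,0,0,0,0.55,0,0,0.4,0,0,0,0.55,0,0,0.35,0,0,0,0.55,0,0,0.178,0,0,0,0.55,0,0,0,0,0,0,0.55,0,0,0,0,0,0,0,0,0,0,0,0,0,0,0,0,0,0,0,0,0,0,0,0,0,0,0,0], squeeze=70)

```text
time_s: 8.85
position: [0.4976, -0.2836, 0.0257]
eef_rot: [3.109, 0.437, 0.004]
force: [-0.5, 1.1, 7.0]
width: 0.195
grip_force: 70.2
```

>>> play_rows(commands=[0,0,-0.3,0,0,0,0,0,0,-0.4,0,0,0,0,0,0,-0.3,0,0,0,0,0.122,-0.4,0,0,0,0,0,0.122,-0.4,0,0,0,0,0,0.122,-0.4,0,0,0,0,0,0.122,-0.4,0,0,0,0,0,0.122,-0.4,0,0,0,0,0,0.122,-0.4,0,0,0,0,0,0.122,-0.4,0,0,0,0,0,0,0,0,0,0,0.0186,0,0,0,0,0,0,0.0186,0,0,0,0,0,0,0.0186,0,0,0,0,0,0,0.0186,0,0,0,0,0,0,0,0,0,0,0,0,0,0,0,0,0,0,0,0,0,0,0])

```text
invalid input at $.commands: expected a multiple of 7 numbers
```

```bash
python3 - <<'E'
from h import *
st=telemetry.get_state(); print(st['position'],st['dq'].round(3).tolist(),delta([*(slot('b18')+Rr@[.001,0]),.05],-10.82,st))
E
```

```text
[ 0.49759734 -0.2835601   0.02573065] [0.002, 0.002, -0.002, 0.0, 0.0, 0.001, -0.002] ('shift', array([ 0.866, -2.798, -0.247]), 'turn', np.float64(0.0746), 'yaw now', np.float64(16.02))
```

>>> play_rows(commands=[0,0,-0.3,0,0,0,0,0,0,-0.4,0,0,0,0,0,0,-0.3,0,0,0,0,0.124,-0.4,0,0,0,0,0,0.124,-0.4,0,0,0,0,0,0.124,-0.4,0,0,0,0,0,0.124,-0.4,0,0,0,0,0,0.124,-0.4,0,0,0,0,0,0.124,-0.4,0,0,0,0,0,0.124,-0.4,0,0,0,0,0,0,0,0,0,0,0.0186,0,0,0,0,0,0,0.0186,0,0,0,0,0,0,0.0186,0,0,0,0,0,0,0.0186,0,0,0,0,0,0,0,0,0,0,0,0,0,0,0,0])

```text
invalid input at $.commands: expected a multiple of 7 numbers
```

```bash
python3 - <<'E'
from h import *
st=telemetry.get_state(); print(st['position'],st['dq'].round(3).tolist(),delta([*(slot('b18')+Rr@[.001,0]),.05],-10.82,st))
E
```

```text
[ 0.49759734 -0.2835601   0.02573065] [0.002, 0.002, -0.002, 0.0, 0.0, 0.001, -0.002] ('shift', array([ 0.866, -2.798, -0.247]), 'turn', np.float64(0.0746), 'yaw now', np.float64(16.02))
```

>>> play_rows(commands=[0,0,-0.3,0,0,0,0,0,0,-0.4,0,0,0,0,0,0,-0.3,0,0,0,0,0.124,-0.4,0,0,0,0,0,0.124,-0.4,0,0,0,0,0,0.124,-0.4,0,0,0,0,0,0.124,-0.4,0,0,0,0,0,0.124,-0.4,0,0,0,0,0,0.124,-0.4,0,0,0,0,0,0.124,-0.4,0,0,0,0,0,0,0,0,0,0,0.0186,0,0,0,0,0,0,0.0186,0,0,0,0,0,0,0.0186,0,0,0,0,0,0,0.0186,0,0,0,0,0,0,0,0,0,0,0,0,0,0,0])

```text
time_s: 10.45
position: [0.502, 0.0098, 0.1237]
eef_rot: [3.128, -0.291, -0.001]
force: [-1.1, -0.7, -4.1]
width: 0.191
grip_force: 69.5
```

```bash
python3 - <<'E'
from h import *
st=telemetry.get_state(); print(st['position'],st['dq'].round(3).tolist(),delta([*(slot('b18')+Rr@[.001,0]),.05],-10.82,st))
E
```

```text
[0.50201995 0.00978134 0.12371318] [0.005, 0.001, -0.005, -0.006, 0.001, 0.001, -0.005] ('shift', array([0.017, 0.002, 0.737]), 'turn', np.float64(0.0006), 'yaw now', np.float64(-10.62))
```

>>> play_rows(commands=[0.017,0.002,0.3,0,0,0.0006,0,0,0,0.3,0,0,0,0,0,0,0.07,0,0,0,0,0,0,0.05,0,0,0,0,0,0,0.04,0,0,0,0,0,0,0.04,0,0,0,0,0,0,0,0,0,0,0])

```text
time_s: 11.15
position: [0.5044, 0.0094, 0.0442]
eef_rot: [3.127, -0.3, 0.001]
force: [-0.3, -0.5, -3.9]
width: 0.191
grip_force: 69.4
```

>>> play_rows(commands=[0,0,0.05,0,0,0,0,0,0,0.05,0,0,0,0,0,0,0.005,0,0,0,0,0,0,0,0,0,0,0])

```text
time_s: 11.55
position: [0.5046, 0.0094, 0.0338]
eef_rot: [3.127, -0.3, 0.002]
force: [-1.2, -0.3, 1.4]
width: 0.193
grip_force: 70.0
```

>>> play_rows(commands=[0,0,0,0,0,0,0.35,0,0,0,0,0,0,0.35,0,0,-0.3,0,0,0,0.35,0,0,-0.45,0,0,0,0.35,0,0,-0.45,0,0,0,0.4,0,0,-0.4,0,0,0,0.5,0.43,-0.085,0,0,0,0,0.5,0.43,-0.085,0,0,0,0,0.5,0.43,-0.085,0,0,0,0,0.5,0.43,-0.085,0,0,0,0,0.5])

```text
time_s: 12.55
position: [0.681, 0.0098, 0.1936]
eef_rot: [3.127, -0.301, 0.001]
force: [-0.1, -0.0, -0.0]
width: 0.494
grip_force: 0.0
```

>>> play_rows(commands=[0,0,0,0,0,-0.0225,0.5,0,0,0,0,0,-0.0225,0.5,0,0,0,0,0,-0.0225,0.5,0,0,0,0,0,-0.0225,0.5,0,0,0,0,0,-0.0225,0.5,0,0,0,0,0,-0.0225,0.5,0,0,0,0,0,-0.0225,0.5,0,0,0,0,0,-0.0225,0.5,0,0,0,0,0,-0.0225,0.5,0,0,0,0,0,-0.0225,0.5,0,0,0,0,0,0,0.5,0,0,0,0,0,0,0.5])

```text
time_s: 13.75
position: [0.6793, 0.0099, 0.1932]
eef_rot: [-2.576, -1.799, 0.0]
force: [-1.0, 0.0, 0.1]
width: 0.5
grip_force: 0.0
```

```bash
python3 - <<'E'
from h import *
a,P,st,f=bar('14',(.6784,.0106),lo=80)
print(st['joint_pos'].round(2))
cv2.imwrite('pics/b14.png',cv2.resize(a,(800,600),interpolation=cv2.INTER_CUBIC))
E
```

```text
13.75 [0.67932507 0.0098776  0.19321864] [-0.008, -0.003, 0.005, -0.0, 0.002, 0.0, 0.005] [256.64285714 198.48571429] (array([ 0.671 , -0.0118]), np.float32(-20.2), array([11.4, 12.7]))
('shift', array([-0.232, -0.003,  1.652]), 'turn', np.float64(-0.2499), 'yaw now', np.float64(69.85))
[ 0.39  0.56 -0.69  1.49  0.37  1.23 -0.7 ]
```

View pics/b14.png

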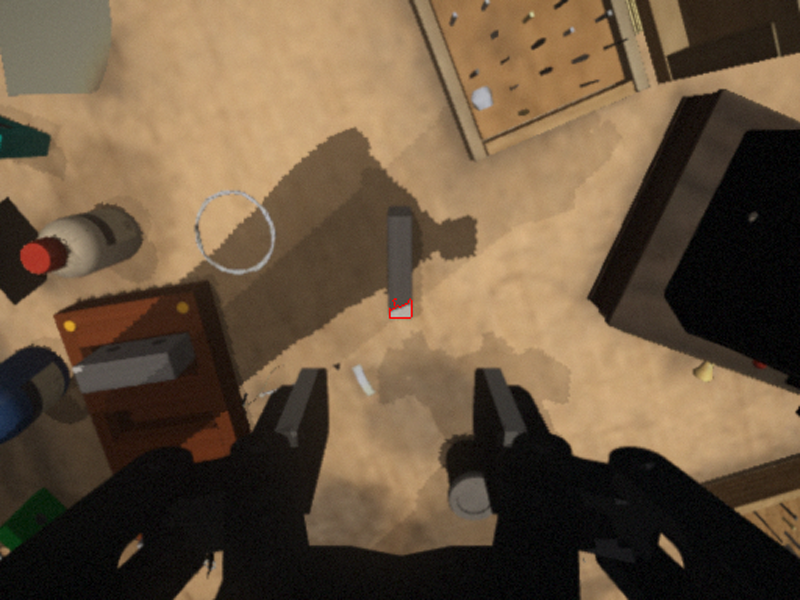

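bar_18 stands in the widest slot (135,362). bar_14 is at (400,262), upright in the image and between the open fingers, which agrees with the earlier measurement (0.678, 0.011, 70°).

>>> play_rows(commands=[0,-0.004,0.4,0,0,0,0.5,0,0,0.4,0,0,0,0.5,0,0,0.4,0,0,0,0.5,0,0,0.35,0,0,0,0.5,0,0,0.142,0,0,0,0.5,0,0,0,0,0,0,0.5,0,0,0,0,0,0,0,0,0,0,0,0,0,0,0,0,0,0,0,0,0,0,0,0,0,0,0,0], squeeze=70)

```text
time_s: 14.8
position: [0.6808, 0.0107, 0.0269]
eef_rot: [2.571, 1.801, 0.006]
force: [-0.7, -0.2, 5.7]
width: 0.143
grip_force: 70.0
```

>>> play_rows(commands=[0,0,-0.3,0,0,0,0,0,0,-0.4,0,0,0,0,0,0,-0.3,0,0,0,0,0,0,0,0,0,0.0225,0,0,0,0,0,0,0.0225,0,0,0,0,0,0,0.0225,0,0,0,0,0,0,0.0225,0,0,0,0,0,0,0.0225,0,0,0,0,0,0,0.0225,0,0,0,0,0,0,0.0225,0,0,0,0,0,0,0.0225,0,0,0,0,0,0,0.0225,0,0,0,0,0,0,0.0225,0,-0.347,0.159,0,0,0,0,0,-0.347,0.159,0,0,0,0,0,-0.347,0.159,0,0,0,0,0,-0.347,0.159,0,0,0,0,0,-0.347,0.159,0,0,0,0,0,0,0,0,0,0,0,0,0,0,0,0,0,0,0])

```text
time_s: 16.8
position: [0.4927, -0.0352, 0.1244]
eef_rot: [3.126, -0.301, 0.001]
force: [0.4, 0.2, -3.2]
width: 0.141
grip_force: 69.2
```

```bash
python3 - <<'E'
from h import *
st=telemetry.get_state(); print(st['position'],st['dq'].round(3).tolist(),st['width'],delta([*(slot('b14')+Rr@[.001,0]),.045],-10.82,st))
E
```

```text
[ 0.49273821 -0.03523318  0.12441677] [-0.014, 0.026, -0.008, -0.06, 0.0, -0.01, 0.0] 0.14123401794397508 ('shift', array([ 0.023, -0.008,  0.794]), 'turn', np.float64(-0.0005), 'yaw now', np.float64(-11.0))
```

>>> play_rows(commands=[0.018,-0.006,0.3,0,0,-0.0005,0,0,0,0.3,0,0,0,0,0,0,0.07,0,0,0,0,0,0,0.05,0,0,0,0,0,0,0.04,0,0,0,0,0,0,0.034,0,0,0,0,0,0,0,0,0,0,0])

```text
time_s: 17.5
position: [0.4959, -0.0346, 0.0452]
eef_rot: [3.128, -0.295, 0.002]
force: [-1.1, 0.2, -4.6]
width: 0.143
grip_force: 69.1
```

>>> play_rows(commands=[0,0,0.05,0,0,0,0,0,0,0.05,0,0,0,0,0,0,0.004,0,0,0,0,0,0,0,0,0,0,0])

```text
time_s: 17.9
position: [0.4959, -0.0346, 0.0349]
eef_rot: [3.127, -0.295, 0.002]
force: [-0.7, -0.3, 3.1]
width: 0.144
grip_force: 69.9
```

>>> play_rows(commands=[0,0,0,0,0,0,0.28,0,0,0,0,0,0,0.28,0,0,-0.3,0,0,0,0.28,0,0,-0.45,0,0,0,0.28,0,0,-0.45,0,0,0,0.4,0,0,-0.4,0,0,0,0.45,-0.119,-0.42,0,0,0,0,0.45,-0.119,-0.42,0,0,0,0,0.45,-0.119,-0.42,0,0,0,0,0.45,-0.119,-0.42,0,0,0,0,0.45,-0.119,-0.42,0,0,0,0,0.45,-0.119,-0.42,0,0,0,0,0.45,-0.119,-0.42,0,0,0,0,0.45,0,0,0,0,0,-0.0175,0.45,0,0,0,0,0,-0.0175,0.45,0,0,0,0,0,-0.0175,0.45,0,0,0,0,0,0,0.45,0,0,0,0,0,0,0.45])

```text
time_s: 19.7
position: [0.4687, 0.2697, 0.1943]
eef_rot: [3.134, 0.218, 0.0]
force: [0.6, 0.6, -0.2]
width: 0.448
grip_force: 0.0
```

```bash
python3 - <<'E'
from h import *
a,P,st,f=bar('10',(.4694,.2697),lo=80)
cv2.imwrite('pics/b10.png',cv2.resize(a,(800,600),interpolation=cv2.INTER_CUBIC))
E
```

```text
19.7 [0.46865626 0.269696   0.19430075] [-0.002, -0.003, 0.005, -0.002, 0.002, -0.002, 0.005] [255.71982759 188.37068966] (array([0.4555, 0.2672]), np.float32(7.9), array([ 7.3, 27.2]))
('shift', array([-0.134,  0.006,  1.663]), 'turn', np.float64(0.0002), 'yaw now', np.float64(7.97))
```

View pics/b10.png

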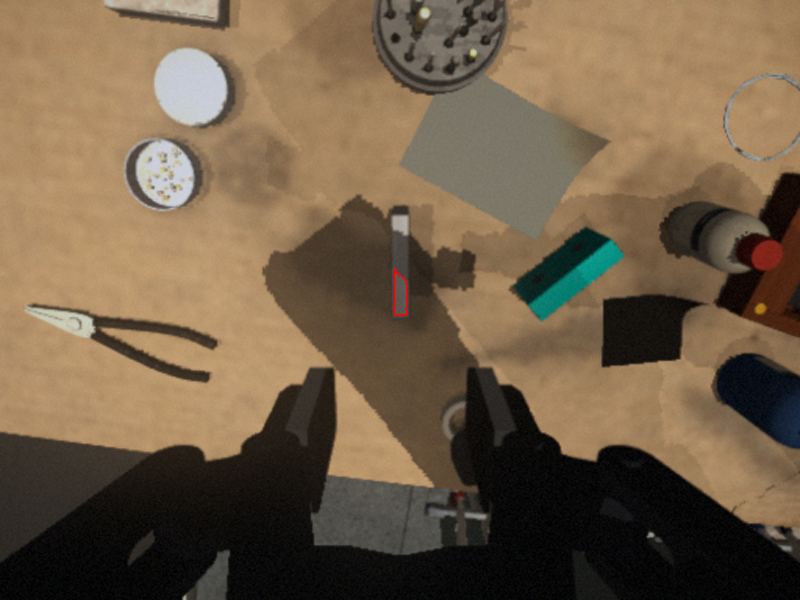

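bar_10 is at (400,265), between the fingers and aligned with them. The turquoise look-alike at (568,273) is clear of the right finger. Descending to grasp.

>>> play_rows(commands=[0,-0.002,0.4,0,0,0,0.45,0,0,0.4,0,0,0,0.45,0,0,0.4,0,0,0,0.45,0,0,0.35,0,0,0,0.45,0,0,0.15,0,0,0,0.45,0,0,0,0,0,0,0.45,0,0,0,0,0,0,0,0,0,0,0,0,0,0,0,0,0,0,0,0,0,0,0,0,0,0,0,0], squeeze=60)

```text
time_s: 20.75
position: [0.4702, 0.2711, 0.0265]
eef_rot: [-3.132, -0.222, -0.006]
force: [-0.5, -0.7, 6.5]
width: 0.098
grip_force: 60.9
```

>>> play_rows(commands=[0,0,-0.3,0,0,0,0,0,0,-0.45,0,0,0,0,0,0,-0.4,0,0,0,0,-0.04,0.432,0,0,0,0,0,-0.04,0.432,0,0,0,0,0,-0.04,0.432,0,0,0,0,0,-0.04,0.432,0,0,0,0,0,-0.04,0.432,0,0,0,0,0,-0.04,0.432,0,0,0,0,0,-0.04,0.432,0,0,0,0,0,-0.04,0.432,0,0,0,0,0,0,0,0,0,0,0.0175,0,0,0,0,0,0,0.0175,0,0,0,0,0,0,0.0175,0,0,0,0,0,0,0,0,0,0,0,0,0,0,0])

```text
time_s: 22.35
position: [0.4855, -0.0765, 0.1396]
eef_rot: [3.128, -0.291, 0.0]
force: [0.6, -0.7, -1.9]
width: 0.1
grip_force: 59.8
```

```bash
python3 - <<'E'
from h import *
st=telemetry.get_state(); print(st['position'],st['dq'].round(3).tolist(),st['width'],delta([*(slot('b10')+Rr@[.001,0]),.045],-10.82,st))
E
```

```text
[ 0.48549978 -0.07653698  0.13955298] [0.001, 0.002, -0.003, -0.002, 0.002, -0.001, -0.006] 0.09964125983049538 ('shift', array([ 0.017, -0.017,  0.946]), 'turn', np.float64(0.0005), 'yaw now', np.float64(-10.64))
```

>>> play_rows(commands=[0.015,-0.016,0.4,0,0,0.0005,0,0,0,0.35,0,0,0,0,0,0,0.07,0,0,0,0,0,0,0.05,0,0,0,0,0,0,0.04,0,0,0,0,0,0,0.036,0,0,0,0,0,0,0,0,0,0,0])

```text
time_s: 23.05
position: [0.4884, -0.0752, 0.0455]
eef_rot: [-3.127, 0.3, -0.003]
force: [0.5, 0.3, -2.4]
width: 0.099
grip_force: 59.9
```

>>> play_rows(commands=[0,0,0.05,0,0,0,0,0,0,0.05,0,0,0,0,0,0,0.008,0,0,0,0,0,0,0,0,0,0,0])

```text
time_s: 23.45
position: [0.488, -0.0752, 0.0344]
eef_rot: [3.127, -0.3, 0.001]
force: [-1.4, 1.7, 4.1]
width: 0.1
grip_force: 60.6
```

>>> play_rows(commands=[0,0,0,0,0,0,0.22,0,0,0,0,0,0,0.22,0,0,-0.3,0,0,0,0.22,0,0,-0.45,0,0,0,0.22,0,0,-0.45,0,0,0,0.22,0,0,-0.45,0,0,0,0.22,0,-0.2,0,0,0,0,0.22,0,0,0,0,0,0,0.22,0,0,0,0,0,0,0.22])

```text
time_s: 24.35
position: [0.4903, -0.0561, 0.1981]
eef_rot: [3.127, -0.299, -0.003]
force: [0.3, -0.4, -0.4]
width: 0.217
grip_force: 0.0
```

```bash
python3 - <<'E'
from h import *
a,P,st=snap('end.npy'); print(st['position'],st['dq'].round(3).tolist())
for n,t in dict(b18=18,b14=14,b10=10,b6=6).items():
    q=[[sx*.030,SL[n]+sy*t/2000] for sx,sy in ((1,1),(1,-1),(-1,-1),(-1,1))]
    p=project('wrist',np.c_[rk[:2]+np.array(q)@Rr.T,np.full(4,.052)],P)
    a=cv2.polylines(a,[np.round(p*16).astype(int).reshape(-1,1,2)],True,(0,255,255),1,cv2.LINE_AA,4)
x,y=project('wrist',[*rk[:2],.03],P)[0].astype(int)
cv2.imwrite('pics/end.png',cv2.resize(a[y-75:y+75,x-120:x+120],(800,500),interpolation=cv2.INTER_CUBIC))
E
```

```text
[ 0.49025233 -0.05608395  0.19808228] [0.009, 0.015, 0.019, 0.013, 0.003, 0.001, 0.0]
```

View pics/end.png

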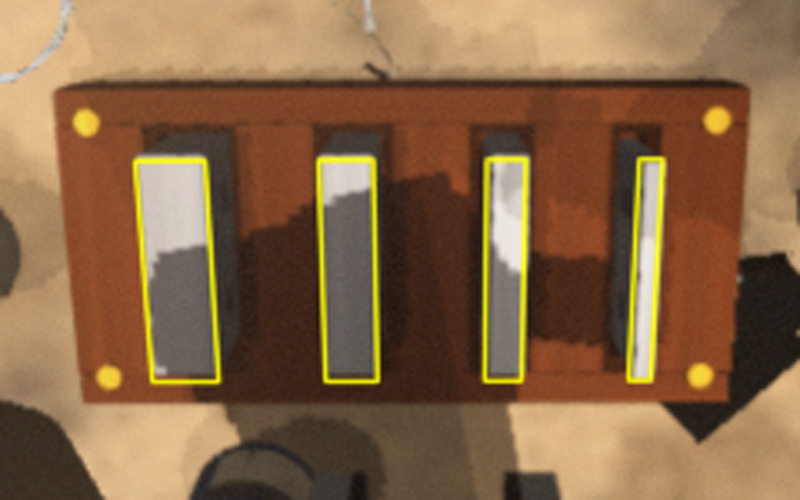

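The predicted top outlines at home height (z = 52 mm) fit all four bars to within 1–2 mm: widest at (180,270), wide (347,270), narrow (505,270) and narrowest (647,270). All are upright and home, and the gripper is clear, so I'm handing in.

```bash
python3 -c "
from plant import sign_off; print(sign_off())"
```

```text
the job is handed in; nothing more can be done
None
```

All four parallels are standing home in their own slots and released, and the job was handed in at about 24 s; a last wrist picture showed the bars in place, and I noticed no contact with the loose things on any move.

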